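Line up the tumblers for glazing

ROBOT

A 6-joint arm with a two-finger parallel gripper is mounted at the origin on the work surface. World frame = base frame: x ahead of the robot, y to its left, z up, the work surface at z = 0. Lengths are in m, angles in rad, forces in N, time in s.
With the tool pointing down it reaches from about 0.325 to 0.9 m from the base axis. Payload 6.1 kg.
Tool frame: the origin (TCP) lies midway between the tips of the shut fingers; the grasp point (between the pads) lies 19 mm behind it; z points along the fingers, y is the line along which they close (so a half turn about z gives the same grasp; the last joint's range is limited). The gripper opens to 85 mm and grips with 20 to 120 N. Pads are 22 mm wide; open, the fingers measure 114 mm over their backs; the gripper's body (76 mm by 85 mm) begins 54 mm behind the grasp point. The pads swing forward as they close: fully open they stand 13 mm farther back than shut.
Start: joints at [1.016, 0.22, 1.526, -0, 1.395, -0.126], TCP at [0.26, 0.568, 0.231] pointing down, gripper open.
Joint ranges: [-2.98, 2.98], [-0.91, 2.08], [0.09, 2.57], [-1.24, 4.39], [0.2, 2.65], [-2.68, 2.68]. Speed limits (rad/s): [2.57, 2.57, 3.01, 3.14, 3.14, 3.14].

INTERFACE

Orientations are given as [roll, pitch, yaw] about the fixed x, y, z axes, in that order (R = Rz(yaw) Ry(pitch) Rx(roll)).
In Python, from plant import movep, move_l, set_joints, gripper_to, hold, inverse_kinematics, observe, get_image, get_calibration, Unreachable, job_done gives the robot as it stands. Calls block until the motion is done:
- movep(position, orientation): joint-space move of the TCP to a pose.
- move_l(position, feed=0.15, rotation=None, max_force=None): straight line of the TCP; rotation=None keeps the orientation; feed is the mean speed in m/s. With max_force (N) it stops when the force on the tool has changed by that much, and returns True; else False.
- set_joints(angles): joint-space move.
- gripper_to(opening, f_grip=None): finger opening in m; f_grip is the grip in N (None keeps the last); returns when the fingers have stopped.
- hold(seconds).
- inverse_kinematics(position, orientation): joint angles nearest the present ones, or None.
- observe(): the state.
- get_image(name): name is "side" or "top" or "wrist"; returns (picture, depth): 400x640x3 uint8, red, green, blue; 400x640 float32, m along the optical axis (not along the pixel's ray), 0 where there is no reading.
- get_calibration(name): a dict with "intrinsics" (3x3 intrinsics, pixels), "world_from_camera" (4x4, takes a point from camera to world coordinates). Camera axes: x right, y down, z forward; pixel columns grow to the right and rows downward; lengths in m; the calibration is good to about 2 mm. A picture is of the moment at which its call begins: read the wrist's pose just before it. get_calibration takes no time and is no camera call; for the wrist camera it gives the pose at the moment of the call.
A pose or a line that the arm cannot do raises Unreachable and nothing moves.
- job_done(): hands the job in; it is judged then, once.
The state is a dict: "time_s": time; "q": joint angles; "joint_velocities": joint speeds; "joint_torque": joint torques, N m; "eef_pos": TCP position; "tcp_rot": TCP orientation; "ft_force": force on the tool from outside, world axes, zero at the start; "torque": the same for the moment, N m; "opening": finger opening in m; "grasp_force": force on a finger pad.
Only numpy, scipy, OpenCV 4.12 (cv2) and the standard library are available. Lean on these libraries where they do the work, as an engineer would, in place of code of your own. Each camera call takes 0.05 s, during which the arm holds its last target. There are 200 camera calls.

TASK

Line up the four bisque tumblers for dipping: one upright in the middle of each white plaster disc, in order of size, the largest on the disc nearest the glaze pail and the smallest on the disc farthest from it. Set them down gently without dropping or tipping any, and leave the raw clay butter dish where it is.

Things in the scene. Friction and masses are not known exactly. Their poses are not given: they have to be found in the camera images.
- tumbler_a: the smallest of four open tumblers of pinkish bisque-fired clay: a straight-sided round cup, 44 mm outside diameter, 55 mm high, wall 4.5 mm, standing upright, mouth up; loose, rigid, under 0.3 kg. Origin: centre of its underside; z up along its axis, x and y of any heading.
- tumbler_b: the second smallest of four open tumblers of pinkish bisque-fired clay: a straight-sided round cup, 50 mm outside diameter, 75 mm high, wall 4.5 mm, standing upright, mouth up; loose, rigid, under 0.3 kg. Origin: centre of its underside; z up along its axis, x and y of any heading.
- tumbler_c: the second largest of four open tumblers of pinkish bisque-fired clay: a straight-sided round cup, 56 mm outside diameter, 97 mm high, wall 4.5 mm, standing upright, mouth up; loose, rigid, under 0.3 kg. Origin: centre of its underside; z up along its axis, x and y of any heading.
- tumbler_d: the largest of four open tumblers of pinkish bisque-fired clay: a straight-sided round cup, 62 mm outside diameter, 122 mm high, wall 4.5 mm, standing upright, mouth up; loose, rigid, under 0.3 kg. Origin: centre of its underside; z up along its axis, x and y of any heading.
- disc0: one of four alike round white plaster discs, 72 mm across, 6 mm thick, fixed in a slightly uneven row about 92 mm apart on a brown wooden board (370 x 110 mm, 18 mm thick, lying flat on the table). This is number 0 of the row counting from 0 at the robot's right (-y) end to 3 at its left (+y) end. Origin: centre of its underside, so its top face is 6 mm above (24 mm above the table). z up; y along the row towards disc 3, x across the board.
- disc1: one of four alike round white plaster discs, 72 mm across, 6 mm thick, fixed in a slightly uneven row about 92 mm apart on a brown wooden board (370 x 110 mm, 18 mm thick, lying flat on the table). This is number 1 of the row counting from 0 at the robot's right (-y) end to 3 at its left (+y) end. Origin: centre of its underside, so its top face is 6 mm above (24 mm above the table). z up; y along the row towards disc 3, x across the board.
- disc2: one of four alike round white plaster discs, 72 mm across, 6 mm thick, fixed in a slightly uneven row about 92 mm apart on a brown wooden board (370 x 110 mm, 18 mm thick, lying flat on the table). This is number 2 of the row counting from 0 at the robot's right (-y) end to 3 at its left (+y) end. Origin: centre of its underside, so its top face is 6 mm above (24 mm above the table). z up; y along the row towards disc 3, x across the board.
- disc3: one of four alike round white plaster discs, 72 mm across, 6 mm thick, fixed in a slightly uneven row about 92 mm apart on a brown wooden board (370 x 110 mm, 18 mm thick, lying flat on the table). This is number 3 of the row counting from 0 at the robot's right (-y) end to 3 at its left (+y) end. Origin: centre of its underside, so its top face is 6 mm above (24 mm above the table). z up; y along the row towards disc 3, x across the board.
- glaze_pail: round white lidded pail with a grey lid centre, 132 mm across, 148 mm high, fixed on the table just beyond one end of the row of discs, left or right (at the row's other end stands a black metal turntable, 150 mm across and 64 mm high). Origin: centre of its underside; z up.
- butter_dish: unfired dark grey-brown clay butter-dish cover, a stepped block 100 x 66 mm and 45 mm high, loose, 0.4 kg, standing among the tumblers; to be left alone. Origin: centre of its underside; x along its length, z up.
Not all that is in view belongs to the job. Leave any purple or yellow look-alike of the tumbler_d alone.

How it is judged:
At the end, for the whole second after the job is handed in: Every tumbler stands upright (within 0.1 rad) and at rest on its own disc, its axis within 12 mm of the disc's centre and its underside on the disc's top (within 3 mm): counting from the disc nearest the pail, largest, second largest, second smallest, smallest (((y of glaze_pail in the frame of disc1 above 0 m and horizontal distance between tumbler_a and disc0 below 0.012 m and z of tumbler_a in the frame of disc0 between 0.003 and 0.009 m and horizontal distance between tumbler_b and disc1 below 0.012 m and z of tumbler_b in the frame of disc1 between 0.003 and 0.009 m and horizontal distance between tumbler_c and disc2 below 0.012 m and z of tumbler_c in the frame of disc2 between 0.003 and 0.009 m and horizontal distance between tumbler_d and disc3 below 0.012 m and z of tumbler_d in the frame of disc3 between 0.003 and 0.009 m) or (y of glaze_pail in the frame of disc1 below 0 m and horizontal distance between tumbler_d and disc0 below 0.012 m and z of tumbler_d in the frame of disc0 between 0.003 and 0.009 m and horizontal distance between tumbler_c and disc1 below 0.012 m and z of tumbler_c in the frame of disc1 between 0.003 and 0.009 m and horizontal distance between tumbler_b and disc2 below 0.012 m and z of tumbler_b in the frame of disc2 between 0.003 and 0.009 m and horizontal distance between tumbler_a and disc3 below 0.012 m and z of tumbler_a in the frame of disc3 between 0.003 and 0.009 m)) and angle between each of tumbler_a, tumbler_b, tumbler_c, tumbler_d's own z axis and vertical below 0.1 rad and linear speed of each of tumbler_a, tumbler_b, tumbler_c, tumbler_d below 0.02 m/s and angular speed of each of tumbler_a, tumbler_b, tumbler_c, tumbler_d below 0.2 rad/s); the robot touches nothing.
It fails at once if a tumbler is tipped over (more than 40 degrees) (angle between any of tumbler_a, tumbler_b, tumbler_c, tumbler_d's own z axis and vertical above 0.7 rad).
It fails at once if a tumbler is dropped or thrown: it moves faster than 0.5 m/s with no finger on it (a free fall of about 13 mm) ((linear speed of tumbler_a above 0.5 m/s and contact force between the fingers and tumbler_a below 0.05 N) or (linear speed of tumbler_b above 0.5 m/s and contact force between the fingers and tumbler_b below 0.05 N) or (linear speed of tumbler_c above 0.5 m/s and contact force between the fingers and tumbler_c below 0.05 N) or (linear speed of tumbler_d above 0.5 m/s and contact force between the fingers and tumbler_d below 0.05 N)).
It fails at once if the raw clay butter dish is moved by more than 10 mm or tipped (distance of butter_dish from where it was at the start of the episode above 0.01 m or angle between butter_dish's own z axis and vertical above 0.3 rad).
It also fails if it takes over 120 s, if anything falls off the work surface, if the arm or the gripper's body presses on something with over 40 N, if the wrist force passes 120 N, or if a joint passes its speed limit or range.

## Working session

There is one attempt and no reset: what is moved stays moved. The work goes in short steps, each a Python script; the robot and the scene stay as the last script left them, time stands still between calls to the robot, and variables do not carry over. Pictures are saved under pics/ and viewed, at most 14 in all, crops included, and the job is handed in when it is done.

```bash
ls; mkdir -p pics
python3 - <<'E'
from plant import *
import cv2,numpy as np
for n in("top","side"):
    im,d=get_image(n); cv2.imwrite(f"pics/{n}0.png",im[:,:,::-1]); np.savez(f"{n}0.npz",im=im,d=d)
    c=get_calibration(n); print(n,c["intrinsics"].tolist(),c["world_from_camera"].round(3).tolist(), (d>0).mean())
s=observe();print(s["time_s"],s["tcp_rot"],s["eef_pos"])
E
```

```text
pics
top [[473.5980392061678, 0.0, 317.0147657036105], [0.0, 473.5980392061678, 201.62646394553647], [0.0, 0.0, 1.0]] [[0.024, -0.993, 0.112, 0.349], [-1.0, -0.025, -0.007, -0.021], [0.01, -0.112, -0.994, 1.313], [0.0, 0.0, 0.0, 1.0]] 0.9959296875
side [[479.53220352778595, 0.0, 316.8760738721139], [0.0, 479.53220352778595, 203.2441253271894], [0.0, 0.0, 1.0]] [[0.993, -0.066, 0.097, 0.371], [-0.117, -0.626, 0.771, -0.924], [0.01, -0.777, -0.63, 0.807], [0.0, 0.0, 0.0, 1.0]] 0.995953125
0.1 [-3.13986607e+00 -2.26283464e-04  2.71279562e+00] [0.25956944 0.56794456 0.23031713]
```

View pics/top0.png

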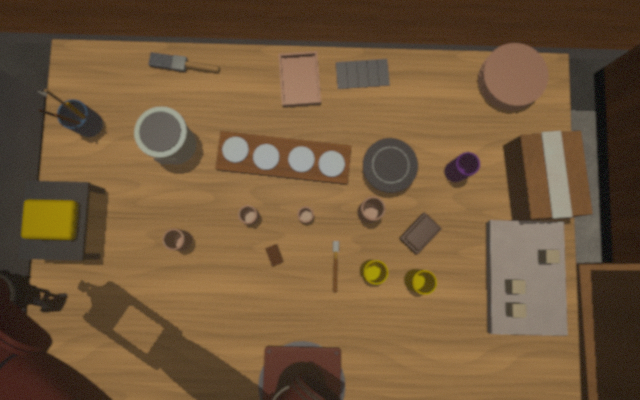

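View pics/side0.png

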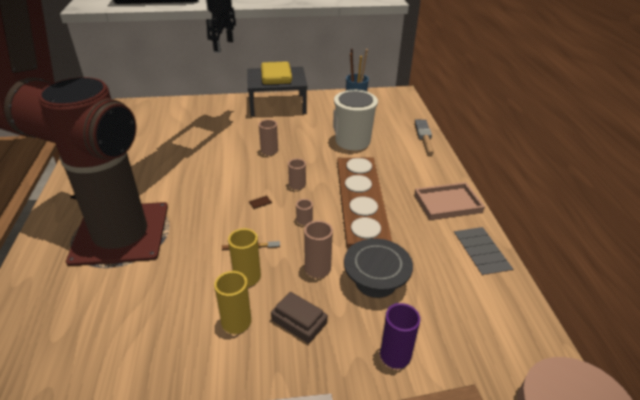

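The top view shows the pail at (162,132), left (+y), beyond disc 3. The discs are at (235,149), (266,157), (301,159) and (331,163). Tumbler c is at (176,240), b at (249,215), a at (306,215) and d at (371,210), the tall one in the side view at (318,250). The butter dish is at (420,233).

```bash
cat > meas.py <<'E'
import cv2,numpy as np
from plant import get_calibration
seeds={'c':(176,240),'b':(249,215),'a':(306,215),'d':(371,210)}
H={'a':.055,'b':.075,'c':.097,'d':.122}; D={'a':.044,'b':.050,'c':.056,'d':.062}
def cloud(d,cal):
    K,T=np.array(cal["intrinsics"]),np.array(cal["world_from_camera"])
    v,u=np.indices(d.shape); P=np.dstack([(u-K[0,2])/K[0,0]*d,(v-K[1,2])/K[1,1]*d,d])
    return P@T[:3,:3].T+T[:3,3]
def ray(uv,z,cal):
    K,T=np.array(cal["intrinsics"]),np.array(cal["world_from_camera"])
    r=T[:3,:3]@np.linalg.inv(K)@[*uv,1]; return T[:3,3]+r*(z-T[2,3])/r[2]
E
python3 - <<'E'
from meas import *
f=np.load("top0.npz"); im,d=f["im"],f["d"]; cal=get_calibration("top"); W=cloud(d,cal)
for n,(u,v) in seeds.items():
    w=W[v-22:v+23,u-22:u+23].reshape(-1,3); w=w[w[:,2]>.02]
    zt=np.percentile(w[:,2],98); r=w[w[:,2]>H[n]-.008]
    (c,R)=cv2.minEnclosingCircle(r[:,:2].astype(np.float32)); print(n,'top',zt.round(3),'c',np.round(c,3),'dia',round(2*R,3),len(r))
hsv=cv2.cvtColor(im,cv2.COLOR_RGB2HSV)
m=((hsv[...,1]<50)&(hsv[...,2]>110)).astype(np.uint8); m[:,:215]=0;m[:130]=0;m[190:]=0;m[:,355:]=0
for c in cv2.findContours(m,cv2.RETR_EXTERNAL,cv2.CHAIN_APPROX_NONE)[0]:
    if cv2.contourArea(c)>200:
        e=cv2.fitEllipse(c); print('disc',np.round(e[0],1),np.round(e[1],1),ray(e[0],.024,cal).round(4))
for n,(u,v) in {'pail':(162,132),'dish':(420,233),'turntable':(390,166),'table':(300,330)}.items(): print(n,W[v,u].round(3))
# side camera check of discs
f=np.load("side0.npz"); im,d=f["im"],f["d"]; cal=get_calibration("side"); W=cloud(d,cal)
hsv=cv2.cvtColor(im,cv2.COLOR_RGB2HSV); m=((hsv[...,1]<70)&(hsv[...,2]>130)).astype(np.uint8); m[:152]=0;m[245:]=0;m[:,:335]=0;m[:,390:]=0
for c in cv2.findContours(m,cv2.RETR_EXTERNAL,cv2.CHAIN_APPROX_NONE)[0]:
    if cv2.contourArea(c)>100:
        e=cv2.fitEllipse(c); print('side disc',np.round(e[0],1),ray(e[0],.024,cal).round(4))
E
```

```text
c top 0.102 c [0.368 0.171] dia 0.385 142
b top 1.313 c [0.405 0.077] dia 0.225 111
a top 1.313 c [ 0.413 -0.008] dia 0.132 93
d top 0.127 c [ 0.417 -0.11 ] dia 0.225 148
disc [331.3 163.5] [25.2 25.4] [ 0.6006 -0.0669  0.024 ]
disc [300.9 158.9] [24.7 25.6] [0.6113 0.0173 0.024 ]
disc [265.7 156.5] [25.1 25.5] [0.6154 0.1149 0.024 ]
disc [235.  149.2] [24.9 25.4] [0.6337 0.2004 0.024 ]
pail [0.646 0.364 0.147]
dish [ 0.414 -0.308  0.047]
turntable [ 0.59  -0.223  0.062]
table [0.146 0.007 0.002]
side disc [365.6 227.5] [ 0.5994 -0.0719  0.024 ]
side disc [363.4 205.8] [0.6101 0.011  0.024 ]
side disc [357.9 183.2] [0.6138 0.1086 0.024 ]
side disc [358.8 165.2] [0.6324 0.1939 0.024 ]
```

Run:
```python
from meas import *
side={'c':(268,130),'b':(297,168),'a':(304,206),'d':(318,235)}
for cam,sd in(('top',seeds),('side',side)):
    f=np.load(cam+"0.npz"); d=f["d"]; W=cloud(d,get_calibration(cam))
    for n,(u,v) in sd.items():
        w=W[v-22:v+23,u-22:u+23].reshape(-1,3); w=w[(w[:,2]<H[n]+.012)&(w[:,2]>H[n]-.006)]
        med=np.median(w[:,:2],0); w=w[np.linalg.norm(w[:,:2]-med,axis=1)<.05]
        (c,R)=cv2.minEnclosingCircle(w[:,:2].astype(np.float32)); print(cam,n,'top',np.median(w[:,2]).round(3),'c',np.round(c,4),'dia',round(2*R,3),D[n],len(w))
from plant import *
print(np.round(get_calibration('wrist')["world_from_camera"],3).tolist(),np.round(get_calibration('wrist')["intrinsics"],0).tolist())
```

```text
top c top 0.096 c [0.3799 0.3348] dia 0.057 0.056 127
top b top 0.075 c [0.4512 0.151 ] dia 0.05 0.05 100
top a top 0.055 c [4.564e-01 2.000e-04] dia 0.044 0.044 81
top d top 0.122 c [ 0.4701 -0.173 ] dia 0.062 0.062 134
side c top 0.093 c [0.3784 0.3341] dia 0.06 0.056 66
side b top 0.072 c [0.4497 0.1498] dia 0.055 0.05 67
side a top 0.052 c [ 0.4543 -0.0007] dia 0.047 0.044 86
side d top 0.119 c [ 0.4681 -0.173 ] dia 0.065 0.062 171
[[0.416, 0.859, 0.299, 0.184], [0.909, -0.393, -0.138, 0.604], [-0.001, 0.329, -0.944, 0.373], [0.0, 0.0, 0.0, 1.0]] [[332.0, 0.0, 318.0], [0.0, 332.0, 203.0], [0.0, 0.0, 1.0]]
```

```bash
cat > job.py <<'E'
from plant import *
import numpy as np, sys
CUP={'a':(.4560,0),'b':(.4508,.1507),'c':(.3795,.3346),'d':(.4695,-.173)}
DISC={'a':(.6006,-.0669),'b':(.6113,.0173),'c':(.6154,.1149),'d':(.6337,.2004)}
HG={'a':.032,'b':.045,'c':.065,'d':.085}; R=[np.pi,0,np.pi/2]
def go(n):
    (x,y),(X,Y)=CUP[n],DISC[n]; z=lambda under: under+HG[n]-.019
    gripper_to(.085); movep([x,y,.26],R); move_l([x,y,z(0)],.12)
    gripper_to(D[n]-.01,40); s=observe(); print(n,'grip',s["opening"],s["grasp_force"])
    move_l([x,y,z(.17)],.12); s=observe(); print('lifted',s["opening"],s["grasp_force"])
    move_l([X,Y,z(.17)],.15); move_l([X,Y,z(.030)],.12); hold(.2)
    hit=move_l([X,Y,z(.021)],.012,max_force=3); s=observe(); print('hit',hit,'under',s["eef_pos"][2]-z(0),s["ft_force"])
    gripper_to(.085); move_l([X,Y,z(.03)+.02],.04); move_l([X,Y,.26],.15); print('t',observe()["time_s"])
D={'a':.044,'b':.050,'c':.056,'d':.062}
for n in sys.argv[1]: go(n)
E
python3 job.py d
python3 - <<'E'
from plant import *; import cv2
im,d=get_image("side"); cv2.imwrite("pics/side1.png",im[:,:,::-1])
E
```

```text
d grip 0.06173212307788016 43.52389622479677
lifted 0.062054579491439346 43.754150345921516
hit True under 0.024952059045471625 [0.44506715 0.7570444  4.44083248]
t 13.8667
```

View pics/side1.png

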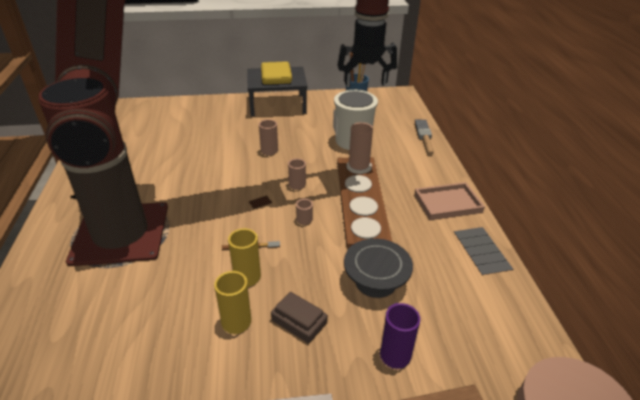

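The side view shows tumbler d standing upright on disc 3, around (360,148). I'll carry on with the other three.

```bash
python3 job.py cba
python3 - <<'E'
from plant import *; import cv2; from meas import *
movep([.45,-.2,.3],[np.pi,0,np.pi/2])
for n in("top","side"):
    im,d=get_image(n); cv2.imwrite(f"pics/{n}2.png",im[:,:,::-1]); cal=get_calibration(n); W=cloud(d,cal).reshape(-1,3)
    for k,(X,Y) in {'a':(.6006,-.0669),'b':(.6113,.0173),'c':(.6154,.1149),'d':(.6337,.2004)}.items():
        w=W[(np.linalg.norm(W[:,:2]-[X,Y],axis=1)<.042)&(abs(W[:,2]-H[k]-.024)<.007)]
        c,r=cv2.minEnclosingCircle(w[:,:2].astype(np.float32)); print(n,k,np.round(np.array(c)-[X,Y],4),'dia',round(2*r,3),D[k],'z',np.median(w[:,2]).round(3),len(w))
E
```

```text
c grip 0.0550594118328855 42.28408137336373
lifted 0.0551084962479539 42.453156961128116
hit True under 0.02465446007092008 [0.03709753 0.1893739  4.2226526 ]
t 25.925
b grip 0.04993584027653618 41.71328354626894
lifted 0.050038760725432264 41.50506902486086
hit True under 0.02455171293136357 [0.43319373 0.31823231 5.12887732]
t 37.1417
a grip 0.04261175813482466 40.74411572122699
lifted 0.04217591439287447 40.60287297674222
hit True under 0.024375950356065764 [0.19314648 0.09973709 5.33790387]
t 48.3
top a [0.0011 0.0001] dia 0.044 0.044 z 0.079 85
top b [0.0008 0.0007] dia 0.051 0.05 z 0.099 110
top c [0.0002 0.0006] dia 0.057 0.056 z 0.121 131
top d [ 0.0004 -0.0002] dia 0.062 0.062 z 0.146 157
side a [-0.0019  0.0001] dia 0.047 0.044 z 0.076 109
side b [-0.0005  0.0005] dia 0.053 0.05 z 0.096 108
side c [-0.0023  0.0014] dia 0.061 0.056 z 0.117 103
side d [-0.0013 -0.0022] dia 0.067 0.062 z 0.142 90
```

View pics/top2.png

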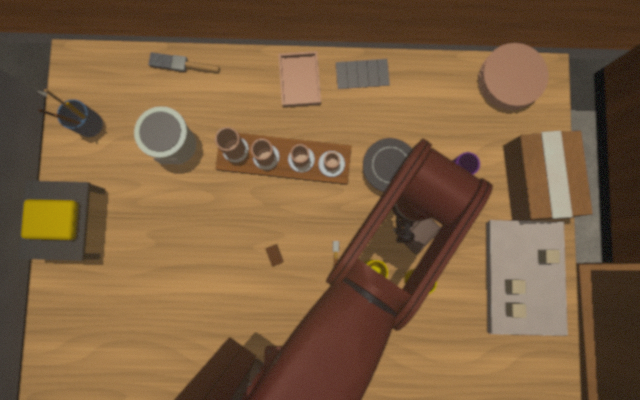

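View pics/side2.png

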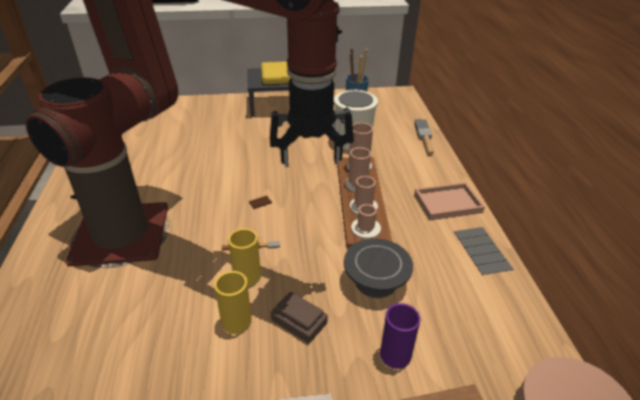

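All four stand upright, centred on their discs to about 2 mm. In the top view the rims are at (228,138), (262,147), (301,153) and (332,160), with the largest next to the pail. In the side view the butter dish at (300,316) has not moved, and the gripper is clear of everything.

```bash
python3 -c "
from plant import *
hold(.3); print(job_done())"
```

```text
the job is handed in; nothing more can be done
None
```

The job is handed in: all four tumblers stand upright, centred to about 2 mm by the cameras, in size order with the largest on the disc nearest the pail, and the butter dish was left untouched; no verdict was returned.

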